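# Lock the air regulator by its outer ring and cover it

## Robot

A 6-joint arm with a two-finger parallel gripper is mounted at the origin on a cart in front of the work surface, level with it; the furniture and walls round the work are solid. World frame = base frame: x ahead of the robot, y to its left, z up, the work surface at z = 0. Lengths are in mm, angles in rad, forces in N, time in s.
With the tool pointing down it reaches from about 300 to 775 mm from the base axis. Payload 14.6 kg.
Tool frame: the origin (TCP) lies between the finger pads; the fingertips stand manip.tip_reach ahead of it and the grasp point (between the pads) lies 5 mm behind it (manip.tip_reach is the distance from the TCP to the fingertips, in mm); z points along the fingers, y is the line along which they close (so a half turn about z gives the same grasp; the last joint's range is limited). The gripper opens to 94 mm and grips with 3 to 60 N. Pads are 16 mm wide; open, the fingers measure 119 mm over their backs; the gripper's body (75 mm by 177 mm) begins 78 mm behind the grasp point.
Start: joints at [-1.271, 0.3, 1.521, -0, 1.321, -0.067], TCP at [197.239, -513.406, 219.446] pointing down, gripper open.
Joint ranges: [-3.03, 3.03], [-0.79, 2.21], [0.23, 2.52], [-1.04, 4.18], [0, 3.07], [-2.55, 2.55]. Speed limits (rad/s): [2.22, 2.22, 2.57, 3.14, 3.14, 3.14].

## Interface

Orientations are given as [roll, pitch, yaw] about the fixed x, y, z axes, in that order (R = Rz(yaw) Ry(pitch) Rx(roll)).
In Python, from cell import manip gives the robot as it stands. The module is installed in compiled form; this text tells all that it offers.
- The arm moves only by the shell command python3 -m creep 'ROWS' [FORCE]. ROWS is JSON, a list of rows, each a list of 3 entries, a list of its own where there are three numbers: the opening, from -1 (shut) to 1 (fully open), then the shift along the tool's x, y, z in cm, then the turn about the tool's z in units of 5 degrees (1.0 is 5 degrees). In form: [[grip, [tx, ty, tz], roll], ...]. A call has 1 to 12 rows; each row is the pose to reach, as a shift and turn from the pose commanded when the call began, along the tool's axes at that moment; what a row does not reach only later rows make up. A row lasts 1/10 s, in which the tool goes at most 50 mm and 8.59 degrees, less where a joint would pass 70% of its speed; a pose out of reach is approached as far as the arm can. A call with a gripper value outside its range is refused whole. The fingers move at their own pace and stop on an object; FORCE is the grip in N (left out, the last holds). Time passes only in rows, so rows that repeat a pose let the fingers close. It gives the time, the measured TCP pose, the force, the opening and the grip force at its end, in the units of the state.
- manip.read_state(): the state, without advancing time (a new reading comes with each control period).
- manip.camera(name): name is "side" or "top" or "wrist"; returns the picture (400x640x3 uint8, red, green, blue); there is no depth.
- manip.camera_params(name): a dict with "fovy" (degrees; the focal length in pixels is half the picture's height over the tangent of half this angle, whatever the lens; pixels are square), "cx", "cy" (the principal point, pixels), "k1" (the pictures are not rectified: a ray, as slopes to the right and down, at radius r is drawn at 1 + k1 r^2 times it, then the intrinsics apply), "origin" and "attitude" of the camera in the world. Camera axes: x right, y down, z forward; pixel columns grow to the right and rows downward; lengths in mm; the calibration is good to about 2 mm. A picture is of the moment at which its call begins: read the wrist's pose just before it. camera_params takes no time and is no camera call; for the wrist camera it gives the pose at the moment of the call.
- manip.sign_off(): hands the job in; it is judged then, once.
The state is a dict: "clock": time; "joints": joint angles; "qd": joint speeds; "effort": joint torques, N m; "eef_pos": TCP position; "eef_rot": TCP orientation; "wrist_force": force on the tool from outside, world axes, zero at the start; "moment": the same for the moment, N m; "finger_gap": finger opening in mm; "finger_force": force on a finger pad.
Only numpy, scipy, OpenCV 4.12 (cv2) and the standard library are available. Lean on these libraries where they do the work, as an engineer would, in place of code of your own. Each camera call takes 0.05 s, during which the arm holds its last target. There are 200 camera calls.

## Task

The air regulator for the spray gun has two concentric knobs: turn only the red outer lock ring clockwise (seen from above) until you feel it come up on its seat, then nip it hand-tight to about 0.5 N m without overtightening it; the small black inner pressure knob must keep its setting. Then put the blue dust cover over the knobs so that it sits fully down on the regulator, let go of it, and leave the spray can, pot and marker alone.

Things in the scene. Friction and masses are not known exactly. Their poses are not given: they have to be found in the camera images.
- regulator: Air regulator fixed to the bench: foot plate 100x100x8 mm, round aluminium housing 82 mm across with a flat top flange 50 mm above the bench, brass ports reaching 52 mm out on its +y and -y sides, small gauge on its -x side. Origin: centre of the foot's underside; z up, the axis of both knobs.
- ring_grip (a point): Fixed point on the knob axis at mid-height of the red outer lock ring, 63 mm above the bench. Ring: round, knurled, 52 mm across, rim from 54 to 72 mm above the bench, no mark to show its angle. It only turns, never rises or sinks, starts an unknown 0.4 to 1.4 rad of clockwise turn short of its seat (end stop within 1.1 rad the other way).
- inner_tip (a point): Pointer tip of the black inner pressure knob, 12 mm off the axis, 89.5 mm above the bench. Knob: disc 26 mm across from 72 to 78 mm, then a bar 24x8 mm up to 90 mm above the bench. It turns separately from the ring and very easily (0.012 N m) and must not be turned. The pointer starts within 1 rad of the regulator's -x side.
- seat_mark (a point): Point on the sprung seat washer hidden in the regulator, 10 mm off the axis; moves only while the ring bears on it, with the ring (10 mm per rad). Torque to turn the ring clockwise: 0.08 N m free, 0.16 on meeting the seat, then 2 N m per rad more; least nip 0.4, right 0.5, overtight above 0.9 (washer 3.7 mm). Held still, it can read up to 0.3 N m less. Let go, the washer eases back to 0.8 mm.
- flange (a point): Fixed point at the centre of the top face of the regulator's flange, 50 mm above the bench; the cover's rim rests on this face, round a register 61 mm across and 3 mm high.
- cover: Loose blue dust cover, 60 to 130 g: upside-down round cup, 72 mm outside, 66 mm inside diameter, 48 mm high to the top of its roof (inside depth 44), with a round grip stud 20 mm across and 22 mm high on the middle of the roof. Origin: centre of its open rim underneath; z up. It starts upright on the bench.
- spray_can: Bystander: grey-capped aerosol can standing upright, 66 mm across, 136 mm high; origin at the centre of its underside.
- pot: Bystander: small grey pot, 62 mm across, 49 mm high; origin at the centre of its underside.
- marker: Bystander: white marker with a red cap lying on the bench, about 69x117x15 mm as it lies; origin at the centre of its underside.

How it is judged (in metres and radians):
On the way:
1. the lock ring has been nipped tight on its seat (seat washer moved by 1.1 mm or more) while the cover is still off (distance of seat_mark from where it was at the start of the episode above 0.0011 m and horizontal distance between cover and flange above 0.06 m), for 0.2 s.
At the end, for the whole second after the job is handed in: The lock ring is still nipped on its seat (seat washer 0.3 mm or more from its start), the inner pointer is within 3 mm of where it was, and the cover stands at rest and upright (within 0.05 rad) over the knobs, centred within 4 mm, its rim within 2 mm of the flange (distance of seat_mark from where it was at the start of the episode above 0.0003 m and distance of inner_tip from where it was at the start of the episode below 0.003 m and horizontal distance between cover and flange below 0.004 m and z of cover in the frame of flange between -0.002 and 0.002 m and angle between cover's own z axis and vertical below 0.05 rad and linear speed of cover below 0.01 m/s); the robot touches nothing.
It fails at once if the lock ring is overtightened (seat washer moved more than 4 mm) (distance of seat_mark from where it was at the start of the episode above 0.004 m).
It fails at once if the inner pressure knob is turned (pointer tip moved more than 3 mm) (distance of inner_tip from where it was at the start of the episode above 0.003 m).
It fails at once if spray can, pot or marker shifted by more than 15 mm (distance of any of spray_can, pot, marker from where it was at the start of the episode above 0.015 m).
It also fails if it takes over 64 s, if anything falls off the work surface, if the arm or the gripper's body presses on something with over 40 N, if the wrist force passes 120 N, or if a joint passes its speed limit or range.

## Working session

There is one attempt and no reset: what is moved stays moved. The work goes in short steps, Python scripts to look and compute and a shell command to move; the robot and the scene stay as the last step left them, time stands still between calls to the robot, and variables do not carry over. Pictures are saved under pics/ and viewed, at most 10 in all, crops included, and the job is handed in when it is done.

```bash
mkdir -p pics; cat > h.py <<'E'
import numpy as np, cv2
from cell import manip
from scipy.spatial.transform import Rotation as R
def par(n):
    p=manip.camera_params(n); return p
E
python3 - <<'E'
from h import *
print(manip.tip_reach, manip.read_state())
for n in("side","top","wrist"):
    print(n,par(n)); im=manip.camera(n); cv2.imwrite(f"pics/{n}0.png",im[:,:,::-1])
E
```

```text
14.0 {'clock': 0.0, 'joints': array([-1.27056895e+00,  3.00454748e-01,  1.52155800e+00,  2.97579012e-06,
        1.32067170e+00, -6.66006439e-02]), 'qd': array([-6.13412812e-04,  9.75893109e-04,  7.64189953e-04,  6.95096331e-04,
        5.42954594e-05,  3.27308193e-04]), 'effort': array([ 1.34010730e-03, -5.31801724e+01, -3.52733302e+01,  7.09013594e-02,
        2.43357383e-02, -5.32563092e-05]), 'eef_pos': array([ 197.19034137, -513.18879818,  218.90504908]), 'eef_rot': array([-3.14050348e+00, -7.55359407e-05,  3.66827245e-01]), 'wrist_force': array([0.14273068, 0.46625584, 0.030437  ]), 'moment': array([ 0.03290196, -0.01576099, -0.00728589]), 'finger_force': 0.0, 'finger_gap': 94.36598685548428}
side {'fovy': 55.27390542288275, 'cx': 319.23664420241386, 'cy': 193.16833557416504, 'k1': 0.011005673454750065, 'origin': array([607.47169405, 899.78088675, 554.06953421]), 'attitude': array([-2.16010822e+00,  3.08014461e-03,  3.11799460e+00])}
top {'fovy': 50.54898768211294, 'cx': 325.50305657186806, 'cy': 204.50131746998116, 'k1': -0.02690002412816419, 'origin': array([461.26548742, 199.34195082, 899.485363  ]), 'attitude': array([-2.97556504, -0.02795218, -1.57284947])}
wrist {'fovy': 67.05913286820419, 'cx': 312.22801512887617, 'cy': 198.8681343216638, 'k1': -0.03083751724869209, 'origin': array([ 269.29755437, -486.2324047 ,  383.69431393]), 'attitude': array([ 2.87465401e+00,  6.19715817e-04, -1.20552809e+00])}
```

View pics/top0.png

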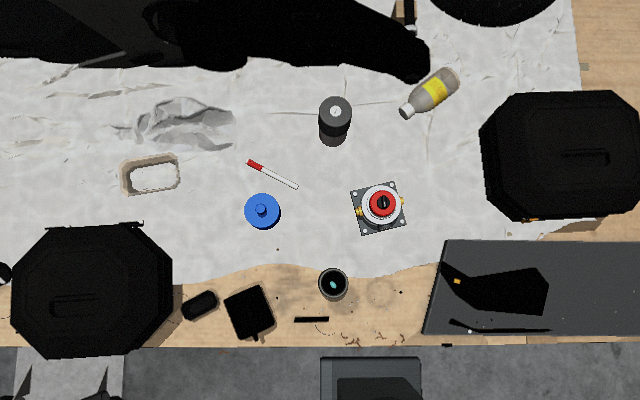

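View pics/side0.png

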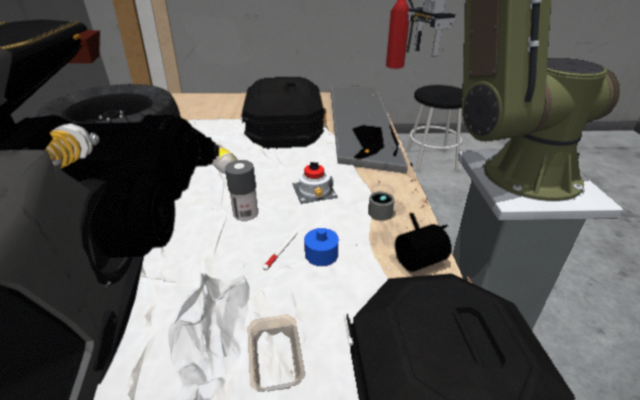

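The top view shows the red ring at about (383,204), the cover at (262,210), the can at (335,115), the pot at (333,283) and the marker near (272,174). The side view shows the same layout, with nothing over the ring or the cover.

```bash
cat >> h.py <<'E'
def ray(n,uv,p=None):
    p=p or par(n); f=200/np.tan(np.radians(p['fovy'])/2)
    K=np.array([[f,0,p['cx']],[0,f,p['cy']],[0,0,1]])
    s=cv2.undistortPoints(np.array([[uv]],float),K,np.array([p['k1'],0,0,0,0.]))[0,0]
    return p['origin'],R.from_euler('xyz',p['attitude']).apply([*s,1])
def cast(n,uv,z,p=None):
    o,d=ray(n,uv,p); return o+d*(z-o[2])/d[2]
def blobs(im,lo,hi,amin=60):
    hsv=cv2.cvtColor(im,cv2.COLOR_RGB2HSV); m=cv2.inRange(hsv,lo,hi)
    if lo[0]==0: m|=cv2.inRange(hsv,(172,lo[1],lo[2]),(180,255,255))
    c,_=cv2.findContours(m,cv2.RETR_EXTERNAL,cv2.CHAIN_APPROX_NONE)
    return sorted([k for k in c if cv2.contourArea(k)>amin],key=cv2.contourArea,reverse=True)
RED=((0,120,80),(8,255,255)); BLUE=((100,120,60),(130,255,255))
E
python3 - <<'E'
from h import *
for n in("top","side"):
    im=cv2.imread(f"pics/{n}0.png")[:,:,::-1].copy()
    for nm,c in(("red",RED),("blue",BLUE)):
        for k in blobs(im,*c)[:3]:
            e=cv2.minEnclosingCircle(k); z=72 if nm=="red" else 48
            print(n,nm,e,cv2.contourArea(k),cast(n,e[0],z).round(1))
for nm,uv,z in(("can",(335,105),136),("pot",(333,281),49),("mark",(272,174),8)): print(nm,cast("top",uv,z).round(1))
for uv in((351,190),(394,181),(409,225),(364,235)): print("foot",cast("top",uv,8).round(1))
E
```

```text
top red ((382.2796630859375, 202.88983154296875), 13.217530250549316) 487.0 [603.5  62.8  72. ]
top red ((254.2941131591797, 164.64706420898438), 7.823854446411133) 74.5 [680.6 318.6  72. ]
top blue ((261.2878723144531, 209.85606384277344), 17.712810516357422) 912.5 [592.6 305.5  48. ]
side red ((397.0, 33.5), 34.44207763671875) 1076.5 [   84.6 -1532.2    72. ]
side red ((313.631591796875, 171.0), 9.837125778198242) 165.0 [603.5  79.3  72. ]
side blue ((321.015625, 246.140625), 19.30978012084961) 997.0 [592.1 331.2  48. ]
can [781.7 159.2 136. ]
pot [450.3 160.7  49. ]
mark [677.  289.3   8. ]
foot [642.4 119.2   8. ]
foot [662.7  25.5   8. ]
foot [566.8  -3.9   8. ]
foot [545.5  92.8   8. ]
```

```bash
python3 -m creep '[[1,[0,0,-6],0],[1,[0,0,-6],0],[1,[29,-19.5,-6],0],[1,[29,-19.5,-6],0],[1,[29,-19.5,-6],0],[1,[29,-19.5,-6],0],[1,[29,-19.5,-6],0],[1,[29,-19.5,-6],0],[1,[58.5,-39,-6],-9],[1,[58.5,-39,-6],-9],[1,[58.5,-39,-6],-9],[1,[58.5,-39,-6],-9]]' 40; python3 -c "
from cell import manip;s=manip.read_state();print(s['joints'],s['eef_pos'],s['eef_rot'],s['qd'])"
```

```text
clock: 1.35
eef_pos: [486.5, -103.0, 279.5]
eef_rot: [3.141, -0.0, 0.973]
wrist_force: [1.0, 0.0, 0.6]
finger_gap: 93.8
finger_force: 0.0
[-2.82276109e-01  1.39280548e-01  1.57660287e+00 -5.76080961e-05
  1.42528068e+00  3.15521773e-01] [ 486.452268   -102.98807185  279.48792531] [ 3.14116757e+00 -7.87967013e-05  9.73006803e-01] [ 0.97826839  0.42071689 -0.46835153  0.00194369  0.04441531 -0.51479707]
```

```bash
cat >> h.py <<'E'
def to(xyz,yaw=None):
    s=manip.read_state(); r=R.from_euler('xyz',s['eef_rot'])
    print('t',round(s['clock'],2),'pos',s['eef_pos'].round(1),'rot',s['eef_rot'].round(3),'j6',s['joints'][5].round(2),'Mz',s['moment'].round(2),'F',s['wrist_force'].round(1),'gap',round(s['finger_gap'],1))
    print('cm',(r.inv().apply(np.array(xyz)-s['eef_pos'])/10).round(2), 'roll', None if yaw is None else round(np.degrees(s['eef_rot'][2]-yaw)/5,2))
E
python3 -m creep '[[1,[0,0,0],0],[1,[0,0,0],0],[1,[0,0,0],0]]'; python3 -c "
from h import *; to([604,60,230],1.17)"
```

```text
clock: 1.65
eef_pos: [485.2, -105.7, 279.3]
eef_rot: [-3.141, 0.0, 0.965]
wrist_force: [-0.3, -0.4, 0.4]
finger_gap: 94.0
finger_force: 0.0
t 1.65 pos [ 485.2 -105.7  279.3] rot [-3.141  0.     0.965] j6 0.32 Mz [-0.05 -0.06  0.05] F [-0.3 -0.4  0.4] gap 94.0
cm [20.39  0.32  4.93] roll -2.35
```

```bash
python3 -m creep '[[1,[20.4,0.3,0],-2.4],[1,[20.4,0.3,0],-2.4],[1,[20.4,0.3,0],-2.4],[1,[20.4,0.3,0],-2.4],[1,[20.4,0.3,4.9],-2.4],[1,[20.4,0.3,4.9],-2.4],[1,[20.4,0.3,4.9],-2.4],[1,[20.4,0.3,4.9],-2.4]]'; python3 - <<'E'
from h import *
to([604,60,230],1.17); p=par("wrist"); im=manip.camera("wrist"); cv2.imwrite("pics/w1.png",im[:,:,::-1])
for k in blobs(im,*RED)[:2]:
    e=cv2.fitEllipse(k); c=cv2.minEnclosingCircle(k); print(e,c,cast("wrist",e[0],72,p).round(1),cast("wrist",c[0],72,p).round(1))
E
```

```text
clock: 2.45
eef_pos: [604.2, 59.7, 232.9]
eef_rot: [3.139, -0.001, 1.174]
wrist_force: [-0.4, 0.6, 0.3]
finger_gap: 94.2
finger_force: 0.0
t 2.45 pos [604.2  59.7 232.9] rot [ 3.139e+00 -1.000e-03  1.174e+00] j6 0.44 Mz [-0.06 -0.05 -0.01] F [-0.4  0.6  0.3] gap 94.2
cm [ 0.02 -0.03  0.29] roll 0.05
((310.42138671875, 184.13360595703125), (44.888267517089844, 45.96315002441406), 96.16793823242188) ((310.3999938964844, 184.39999389648438), 23.54409408569336) [604.9  64.2  72. ] [604.8  63.9  72. ]
```

View pics/w1.png

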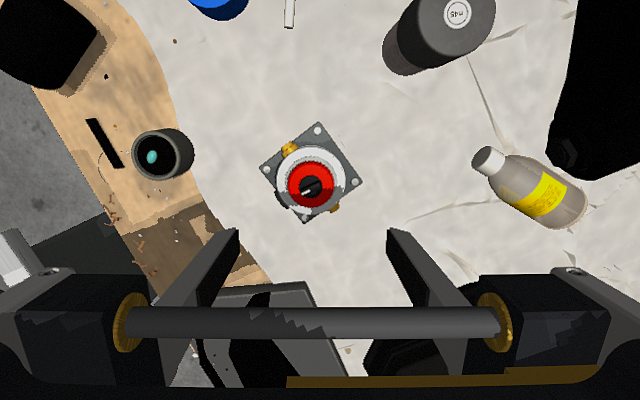

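The wrist view shows the ring at (310,184), with the black knob and its pointer inside it. After correcting for the visible side wall, both cameras put the axis at about (604.5, 61.7). I'm descending to grip the ring.

```bash
python3 -m creep '[[1,[0.2,0,8],0],[1,[0.2,0,8],0],[1,[0.2,0,8],0],[1,[0.2,0,8],0]]'; python3 -c "
from h import *; to([604.5,61.7,71.5],1.17)"
```

```text
clock: 2.9
eef_pos: [605.4, 62.6, 152.7]
eef_rot: [3.14, -0.001, 1.175]
wrist_force: [0.3, 0.1, 0.9]
finger_gap: 94.5
finger_force: 0.0
t 2.9 pos [605.4  62.6 152.7] rot [ 3.140e+00 -1.000e-03  1.175e+00] j6 0.44 Mz [-0.01  0.02 -0.03] F [0.3 0.1 0.9] gap 94.5
cm [-0.12 -0.06  8.12] roll 0.06
```

```bash
python3 -m creep '[[1,[-0.1,-0.05,8.1],0],[1,[-0.1,-0.05,8.1],0],[1,[-0.1,-0.05,8.1],0],[1,[-0.1,-0.05,8.1],0],[0.3,[-0.1,-0.05,8.1],0],[0,[-0.1,-0.05,8.1],0],[0,[-0.1,-0.05,8.1],0],[0,[-0.1,-0.05,8.1],0],[0,[-0.1,-0.05,8.1],0]]' 15; python3 - <<'E'
from h import *
to([604.5,61.7,71.5],1.17); s=manip.read_state();print(s['finger_force'],R.from_euler('xyz',s['eef_rot']).inv().apply(s['wrist_force']))
E
```

```text
clock: 3.8
eef_pos: [604.0, 62.3, 69.7]
eef_rot: [3.141, -0.0, 1.176]
wrist_force: [-0.7, 0.3, -0.1]
finger_gap: 57.8
finger_force: 0.0
t 3.8 pos [604.   62.3  69.7] rot [ 3.141 -0.     1.176] j6 0.44 Mz [-0.06 -0.09 -0.04] F [-0.7  0.3 -0.1] gap 57.8
cm [-0.04  0.07 -0.18] roll 0.07
0.0 [ 0.06250333 -0.74776031  0.09280535]
```

```bash
python3 -m creep '[[0,[0,0,-0.1],0],[-0.1,[0,0,-0.1],0],[-0.2,[0,0,-0.1],0],[-0.2,[0,0,-0.1],0],[-0.2,[0,0,-0.1],0]]' 15; python3 - <<'E'
from h import *
to([604.5,61.7,71.5],1.17); s=manip.read_state();print(s['finger_force'],R.from_euler('xyz',s['eef_rot']).inv().apply(s['wrist_force']))
im=manip.camera("wrist"); cv2.imwrite("pics/w2.png",im[:,:,::-1])
E
```

```text
clock: 4.3
eef_pos: [603.7, 62.4, 70.1]
eef_rot: [-3.141, 0.0, 1.176]
wrist_force: [0.7, 1.2, -6.0]
finger_gap: 51.1
finger_force: 15.0
t 4.3 pos [603.7  62.4  70.1] rot [-3.141  0.     1.176] j6 0.44 Mz [ 0.16 -0.15  0.04] F [ 0.7  1.2 -6. ] gap 51.1
cm [-0.03  0.1  -0.14] roll 0.07
14.999319553608075 [1.3494169  0.18913152 6.01960034]
```

View pics/w2.png

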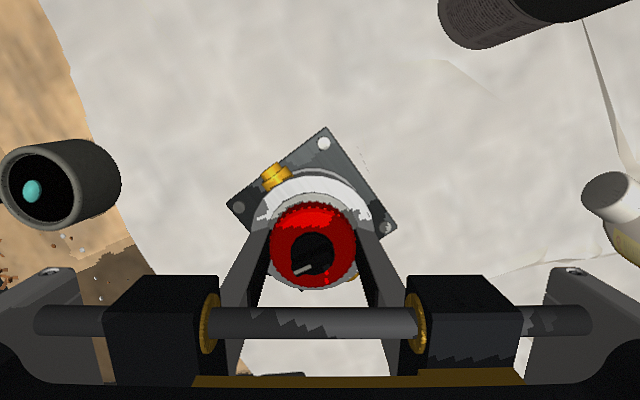

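The fingers hold the ring (centred at about (312,245)) symmetrically, and the inner knob is clear between them. Next I'll raise the grip force and turn clockwise, watching the moment.

```bash
cat > m.py <<'E'
from h import *
s=manip.read_state(); print('t',round(s['clock'],2),'yaw',s['eef_rot'][2].round(3),'j6',s['joints'][5].round(3),'M',s['moment'].round(3),'F',s['wrist_force'].round(1),'eff6',s['effort'][5].round(3))
E
python3 -m creep '[[-0.2,[0,0,0],0],[-0.2,[0,0,0],0],[-0.2,[0,0,0],1],[-0.2,[0,0,0],2],[-0.2,[0,0,0],3]]' 40 | tail -2; python3 m.py;  python3 -m creep '[[-0.2,[0,0,0],0.5],[-0.2,[0,0,0],1]]' | tail -2; python3 m.py
```

```text
finger_gap: 50.9
finger_force: 40.0
t 4.85 yaw 0.911 j6 0.702 M [0.283 0.055 0.113] F [ 0.2  1.8 -6.5] eff6 -1.704
finger_gap: 50.7
finger_force: 40.0
t 5.05 yaw 0.826 j6 0.788 M [0.335 0.102 0.121] F [-0.4  2.1 -7.1] eff6 -0.733
```

```bash
python3 -m creep '[[-0.2,[0,0,0],0.5],[-0.2,[0,0,0],1]]' | grep force; python3 m.py;python3 -m creep '[[-0.2,[0,0,0],0.5],[-0.2,[0,0,0],1]]' | grep force; python3 m.py
```

```text
wrist_force: [-1.3, 1.4, -7.7]
finger_force: 40.0
t 5.25 yaw 0.738 j6 0.875 M [0.376 0.196 0.168] F [-1.3  1.4 -7.7] eff6 -0.807
wrist_force: [-0.4, 2.1, -6.1]
finger_force: 40.0
t 5.45 yaw 0.651 j6 0.962 M [0.359 0.211 0.125] F [-0.4  2.1 -6.1] eff6 -0.807
```

```bash
python3 -m creep '[[-0.2,[0,0,0],0.5],[-0.2,[0,0,0],1]]' | grep force; python3 m.py
```

```text
wrist_force: [-2.4, 1.6, -6.9]
finger_force: 40.0
t 5.65 yaw 0.564 j6 1.05 M [0.397 0.261 0.111] F [-2.4  1.6 -6.9] eff6 -0.806
```

```bash
python3 -m creep '[[-0.2,[0,0,0],0.5],[-0.2,[0,0,0],1]]' | grep force; python3 m.py;python3 -m creep '[[-0.2,[0,0,0],0.5],[-0.2,[0,0,0],1]]' | grep force; python3 m.py
```

```text
wrist_force: [-1.1, 3.3, -6.1]
finger_force: 40.0
t 5.85 yaw 0.477 j6 1.137 M [0.466 0.296 0.102] F [-1.1  3.3 -6.1] eff6 -0.806
wrist_force: [-2.1, 3.2, -7.1]
finger_force: 40.0
t 6.05 yaw 0.389 j6 1.224 M [0.524 0.381 0.061] F [-2.1  3.2 -7.1] eff6 -0.806
```

```bash
python3 -m creep '[[-0.2,[0,0,0],0.5],[-0.2,[0,0,0],1]]' | grep force; python3 m.py
```

```text
wrist_force: [-2.6, 3.3, -7.0]
finger_force: 40.0
t 6.25 yaw 0.302 j6 1.311 M [0.603 0.407 0.122] F [-2.6  3.3 -7. ] eff6 -0.806
```

```bash
python3 -m creep '[[-0.2,[0,0,0],0.5],[-0.2,[0,0,0],1]]' | grep force; python3 m.py;python3 -m creep '[[-0.2,[0,0,0],0.5],[-0.2,[0,0,0],1]]' | grep force; python3 m.py
```

```text
wrist_force: [-2.6, 3.8, -7.0]
finger_force: 40.0
t 6.45 yaw 0.215 j6 1.399 M [0.641 0.379 0.082] F [-2.6  3.8 -7. ] eff6 -0.806
wrist_force: [-2.9, 4.9, -6.1]
finger_force: 40.0
t 6.65 yaw 0.128 j6 1.486 M [0.706 0.402 0.103] F [-2.9  4.9 -6.1] eff6 -0.806
```

```bash
python3 -m creep '[[-0.2,[0,0,0],0.5],[-0.2,[0,0,0],1]]' | grep force; python3 m.py
```

```text
wrist_force: [-1.9, 4.7, -7.0]
finger_force: 40.0
t 6.85 yaw 0.04 j6 1.573 M [0.735 0.449 0.078] F [-1.9  4.7 -7. ] eff6 -0.806
```

```bash
python3 -m creep '[[-0.2,[0,0,0],0.5],[-0.2,[0,0,0],1]]' | grep force; python3 m.py;python3 -m creep '[[-0.2,[0,0,0],0.5],[-0.2,[0,0,0],1]]' | grep force; python3 m.py
```

```text
wrist_force: [-2.0, 4.0, -6.8]
finger_force: 40.0
t 7.05 yaw -0.047 j6 1.66 M [0.834 0.455 0.129] F [-2.   4.  -6.8] eff6 -0.806
wrist_force: [-2.9, 4.5, -6.6]
finger_force: 40.0
t 7.25 yaw -0.134 j6 1.748 M [0.915 0.402 0.244] F [-2.9  4.5 -6.6] eff6 -0.669
```

```bash
python3 -m creep '[[-0.2,[0,0,0],0.5],[-0.2,[0,0,0],1]]' | grep force; python3 m.py
```

```text
wrist_force: [-2.5, 4.9, -6.8]
finger_force: 40.0
t 7.45 yaw -0.221 j6 1.835 M [1.016 0.317 0.327] F [-2.5  4.9 -6.8] eff6 -0.534
```

```bash
python3 -m creep '[[-0.2,[0,0,0],0.5],[-0.2,[0,0,0],1]]' | grep force; python3 m.py
```

```text
wrist_force: [-2.6, 5.2, -6.7]
finger_force: 40.0
t 7.65 yaw -0.308 j6 1.922 M [1.04  0.305 0.572] F [-2.6  5.2 -6.7] eff6 -0.393
```

```bash
python3 -m creep '[[-0.2,[0,0,0],0.2],[-0.2,[0,0,0],0.2],[-0.2,[0,0,0],0.2],[-0.2,[0,0,0],0.2]]' | grep force; python3 m.py; python3 -m creep '[[0.4,[0,0,0],0.2],[0.7,[0,0,0],0.2],[1,[0,0,0],0.2],[1,[0,0,0],0.2],[1,[0,0,0],0.2],[1,[0,0,-9],0.2],[1,[0,0,-9],0.2],[1,[0,0,-9],0.2],[1,[0,0,-9],0.2]]'; python3 - <<'E'
from h import *
to([592,304,200]); p=par("top"); im=manip.camera("top"); cv2.imwrite("pics/top1.png",im[:,:,::-1])
hsv=cv2.cvtColor(im,cv2.COLOR_RGB2HSV)
for k in blobs(im,*BLUE)[:1]+blobs(im,*RED)[:1]: print(cv2.minEnclosingCircle(k),cv2.moments(k)['m10']/cv2.moments(k)['m00'])
# crop of cover
cv2.imwrite("pics/cov.png",cv2.resize(im[170:250,220:420,::-1],None,fx=4,fy=4,interpolation=cv2.INTER_NEAREST))
E
```

```text
wrist_force: [-1.8, 5.3, -7.4]
finger_force: 40.0
t 8.05 yaw -0.324 j6 1.938 M [1.057 0.285 0.348] F [-1.8  5.3 -7.4] eff6 0.337
clock: 8.95
eef_pos: [604.1, 62.3, 161.0]
eef_rot: [-3.141, -0.001, -0.342]
wrist_force: [0.8, 0.2, -0.5]
finger_gap: 94.4
finger_force: 0.0
t 8.95 pos [604.1  62.3 161. ] rot [-3.141e+00 -1.000e-03 -3.420e-01] j6 1.96 Mz [ 0.06  0.02 -0.02] F [ 0.8  0.2 -0.5] gap 94.4
cm [ -9.24 -22.36  -3.9 ] roll None
((261.3382263183594, 209.8308868408203), 17.75651741027832) 261.300528521961
((380.0, 203.5), 12.54003620147705) 376.4473429951691
```

View pics/cov.png

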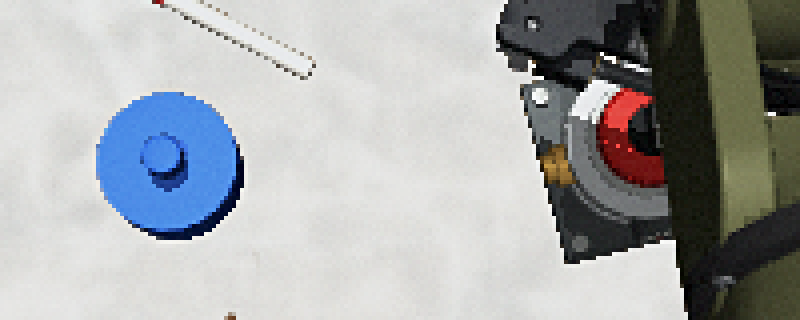

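The crop shows the cover roof disc at about (261.5,210) in the full picture, with its stud at (260.5,208). The regulator is partly hidden by the arm. I'll move over the cover and look with the wrist camera.

```bash
python3 -m creep '[[1,[0,0,-6.9],0],[1,[0,0,-6.9],-2],[1,[-9.2,-22.4,-6.9],-10],[1,[-9.2,-22.4,-6.9],-10],[1,[-9.2,-22.4,-6.9],-10],[1,[-9.2,-22.4,-6.9],-10],[1,[-9.2,-22.4,-6.9],-10],[1,[-9.2,-22.4,-6.9],-10],[1,[-9.2,-22.4,-6.9],-10],[1,[-9.2,-22.4,-6.9],-10],[1,[-9.2,-22.4,-6.9],-10]]'; python3 - <<'E'
from h import *
to([592,304,200],.53); p=par("wrist"); im=manip.camera("wrist"); 
print(p['origin'])
hsv=cv2.cvtColor(im,cv2.COLOR_RGB2HSV); k=blobs(im,*BLUE)[0]; x,y,w,h=cv2.boundingRect(k); print(x,y,w,h)
c=im[max(0,y-10):y+h+10,max(0,x-10):x+w+10]; cv2.imwrite("pics/wc.png",cv2.resize(c[:,:,::-1],None,fx=4,fy=4,interpolation=cv2.INTER_NEAREST))
np.save("wc.npy",im); import pickle; pickle.dump(p,open("wc.p","wb"))
for v in (130,160,190,210):
    b=blobs(im,(100,80,v),(130,255,255))
    if b: e=cv2.minEnclosingCircle(b[0]); print(v,e,cv2.fitEllipse(b[0]),cast("wrist",e[0],48,p).round(1))
E
```

```text
clock: 10.1
eef_pos: [592.7, 303.0, 229.2]
eef_rot: [3.142, 0.001, 0.528]
wrist_force: [-0.4, -1.3, 0.6]
finger_gap: 93.8
finger_force: 0.0
t 10.1 pos [592.7 303.  229.2] rot [3.142e+00 1.000e-03 5.280e-01] j6 1.46 Mz [0.02 0.04 0.01] F [-0.4 -1.3  0.6] gap 93.8
cm [-0.01 -0.13  2.92] roll -0.02
[659.49140635 341.29089644 393.86351276]
280 149 60 63
130 ((309.5, 181.8000030517578), 30.144582748413086) ((309.4259033203125, 181.15245056152344), (57.44432830810547, 59.723419189453125), 94.74385833740234) [593.9 306.7  48. ]
160 ((309.5, 182.0), 30.10408592224121) ((309.4424133300781, 181.08253479003906), (56.65516662597656, 59.813087463378906), 90.59829711914062) [593.7 306.5  48. ]
190 ((309.5, 182.31817626953125), 30.042287826538086) ((309.37017822265625, 181.2283935546875), (55.82212448120117, 59.66513442993164), 90.56476593017578) [593.4 306.3  48. ]
210 ((299.2226257324219, 187.41241455078125), 20.602365493774414) ((300.1422119140625, 189.15786743164062), (29.02423667907715, 43.592369079589844), 74.31414031982422) [582.  313.7  48. ]
```

View pics/wc.png

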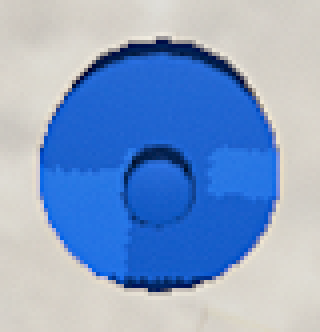

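The wrist crop shows the roof disc centred at about (309.7,180.5) and the stud top at about (309.5,186.2).

```bash
python3 - <<'E'
from h import *
import pickle; p=pickle.load(open("wc.p","rb"))
a=cast("w",(309.7,180.7),48,p); b=cast("w",(309.5,186.2),70,p); c=cast("top",(261.4,209.8),48); d=cast("top",(260.3,208.3),70)
print(a,b,c,d); to([592.5,305,67])
E
```

```text
[595.14624038 307.10866499  48.        ] [593.78567357 306.38210666  70.        ] [592.7219204  305.27171386  48.        ] [592.31914502 304.77098402  70.        ]
t 10.15 pos [592.7 303.1 229.3] rot [3.142 0.    0.528] j6 1.46 Mz [ 0.03  0.01 -0.02] F [-0.2  0.2  0.4] gap 94.0
cm [ 0.08 -0.18 16.23] roll None
```

```bash
python3 -m creep '[[0.2,[0.2,-0.25,10],0],[0.2,[0.2,-0.25,10],0],[0.2,[0.2,-0.25,16],0],[0.2,[0.2,-0.25,16],0],[0.2,[0.2,-0.25,16.3],0],[0.2,[0.2,-0.25,16.3],0],[0.2,[0.2,-0.25,16.3],0],[0.2,[0.2,-0.25,16.3],0]]' 8; python3 -c "
from h import *; to([593.3,306.3,65.5])"
```

```text
clock: 10.95
eef_pos: [593.7, 307.7, 68.6]
eef_rot: [3.141, -0.003, 0.53]
wrist_force: [-0.5, -0.1, -0.3]
finger_gap: 56.1
finger_force: 0.0
t 10.95 pos [593.7 307.7  68.6] rot [ 3.141e+00 -3.000e-03  5.300e-01] j6 1.46 Mz [-0.01  0.02 -0.02] F [-0.5 -0.1 -0.3] gap 56.1
cm [-0.1   0.1   0.31] roll None
```

```bash
python3 -m creep '[[-0.2,[0,0,0.1],0],[-0.5,[0,0,0.1],0],[-0.8,[0,0,0.1],0],[-0.8,[0,0,0.1],0],[-0.8,[0,0,0.1],0],[-0.8,[0,0,0.1],0],[-0.8,[0,0,0.1],0]]' 5; python3 -c "
from h import *; to([593.3,306.3,65.5])"; python3 -m creep '[[-0.2,[0,0,0.1],0],[-0.2,[0,0,0.1],0],[-0.2,[0,0,0.1],0],[-0.2,[0,0,0.1],-4],[-0.2,[0,0,0.1],-4],[-0.2,[0,0,0.1],-8],[-0.2,[0,0,0.1],-10],[-0.2,[0,0,0.1],-12],[-0.2,[0,0,0.1],-14],[-0.2,[0,0,0.1],-16],[-0.2,[0,0,0.1],-18],[-0.2,[0,0,0.1],-18]]'; python3 -m creep '[[-0.2,[0,0,0],0],[-0.2,[0,0,0],0],[-0.5,[0,0,0],0],[-0.8,[0,0,0],0],[-0.8,[0,0,0],0],[-0.8,[0,0,0],0],[-0.8,[0,0,0],0]]' 5;  python3 -c "
from h import *; to([593.3,306.3,65.5])"
```

```text
clock: 11.65
eef_pos: [592.8, 307.4, 65.4]
eef_rot: [3.142, 0.0, 0.53]
wrist_force: [0.5, 0.1, -1.0]
finger_gap: 19.4
finger_force: 5.0
t 11.65 pos [592.8 307.4  65.4] rot [3.142 0.    0.53 ] j6 1.46 Mz [-0.01 -0.05  0.04] F [ 0.5  0.1 -1. ] gap 19.4
cm [-0.02  0.12 -0.01] roll None
clock: 12.85
eef_pos: [592.8, 307.4, 64.5]
eef_rot: [3.142, -0.0, 1.887]
wrist_force: [-0.0, -0.8, -0.9]
finger_gap: 37.5
finger_force: 0.0
clock: 13.55
eef_pos: [592.8, 307.4, 64.4]
eef_rot: [-3.141, 0.0, 1.88]
wrist_force: [-0.7, -0.4, -1.0]
finger_gap: 19.3
finger_force: 5.0
t 13.55 pos [592.8 307.4  64.4] rot [-3.141  0.     1.88 ] j6 0.11 Mz [-0.07  0.    0.02] F [-0.7 -0.4 -1. ] gap 19.3
cm [-0.12  0.02 -0.11] roll None
```

```bash
python3 -m creep '[[-0.8,[0,0,0],0],[-0.8,[0,0,0],0],[-0.8,[0,0,-2],0],[-0.8,[0,0,-6],0],[-0.8,[0,0,-10],0],[-0.8,[0,0,-12.5],0],[-0.8,[0,0,-12.5],0],[-0.8,[0,0,-12.5],0],[-0.8,[0,0,-12.5],0]]' 25;  python3 -c "
from h import *; to([604.0,62.7,190])"
```

```text
clock: 14.45
eef_pos: [592.3, 307.1, 187.3]
eef_rot: [-3.139, 0.0, 1.88]
wrist_force: [0.5, -0.9, -0.5]
finger_gap: 19.2
finger_force: 25.0
t 14.45 pos [592.3 307.1 187.3] rot [-3.139  0.     1.88 ] j6 0.11 Mz [-0.05 -0.14 -0.03] F [ 0.5 -0.9 -0.5] gap 19.2
cm [-23.64  -6.33  -0.25] roll None
```

```bash
python3 -m creep '[[-0.8,[-4,-1.1,0],0],[-0.8,[-8,-2.1,0],0],[-0.8,[-12,-3.2,0],0],[-0.8,[-16,-4.3,0],0],[-0.8,[-20,-5.4,0],0],[-0.8,[-22.5,-6.1,0],0],[-0.8,[-23.6,-6.3,0],0],[-0.8,[-23.6,-6.3,0],0],[-0.8,[-23.6,-6.3,0],0],[-0.8,[-23.6,-6.3,0],0]]'; python3 - <<'E'
from h import *
to([604.0,62.7,174.5]); s=manip.camera("side");w=manip.camera("wrist")
k=max(blobs(s,*BLUE),key=cv2.contourArea);x,y,ww,h=cv2.boundingRect(k)
a=cv2.resize(s[y-20:y+80,x-40:x+80],(480,400)); b=cv2.resize(w[:,:],(320,200)); b=np.vstack([b,np.zeros((200,320,3),np.uint8)])
cv2.imwrite("pics/hold.png",np.hstack([a,b])[:,:,::-1])
E
```

```text
clock: 15.45
eef_pos: [604.6, 64.9, 189.1]
eef_rot: [-3.141, -0.0, 1.882]
wrist_force: [-0.3, -0.7, -0.3]
finger_gap: 19.3
finger_force: 25.0
t 15.45 pos [604.6  64.9 189.1] rot [-3.141 -0.     1.882] j6 -0.26 Mz [-0.05 -0.11  0.03] F [-0.3 -0.7 -0.3] gap 19.3
cm [-0.19 -0.13  1.46] roll None
```

View pics/hold.png

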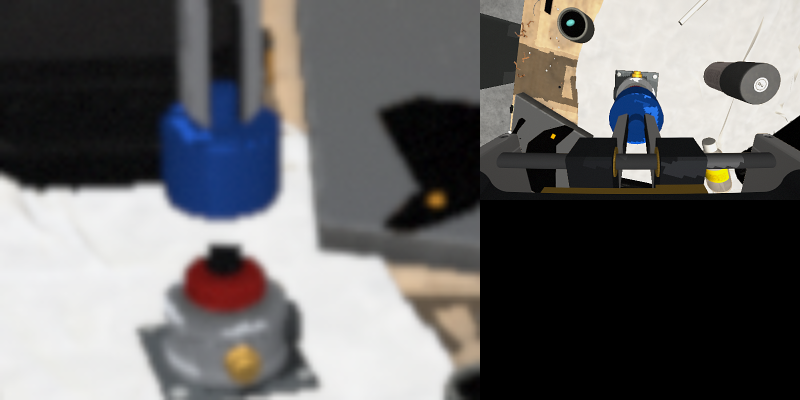

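The side view shows the cover held upright above the regulator, at about columns 160–281 in the crop, with the ring at 184–267. I'll check the relative x offset numerically.

```bash
python3 - <<'E'
from h import *
p=par("side"); s=manip.camera("side")
def rows(c,lo,hi):
    m=np.zeros(s.shape[:2],np.uint8); cv2.drawContours(m,[c],-1,1,-1)
    for r in range(lo,hi):
        q=np.where(m[r])[0]
        if len(q):
            X=[]
            for u in(q[0],q[-1]):
                o,d=ray("side",(u,r),p); t=(62.7-o[1])/d[1]; P=o+d*t; X.append(P[0]); z=P[2]
            print(r,q[0],q[-1],'x',round(sum(X)/2,1),'w',round(abs(X[1]-X[0]),1),'z',round(z,1))
for nm,C in(("b",BLUE),("r",RED)):
    for k in blobs(s,*C):
        x,y,w,h=cv2.boundingRect(k)
        if 250<x<380 and 80<y<230: print(nm,x,y,w,h); rows(k,y,y+h)
to([604.0,62.7,174.5])
E
```

```text
b 298 121 29 34
121 311 315 x 603.4 w 9.4 z 197.6
122 311 316 x 602.3 w 11.7 z 195.1
123 311 317 x 601.1 w 14.1 z 192.5
124 311 317 x 601.1 w 14.1 z 190.0
125 311 317 x 601.2 w 14.1 z 187.5
126 302 317 x 611.8 w 35.3 z 184.9
127 301 317 x 613.0 w 37.8 z 182.4
128 300 324 x 606.0 w 56.7 z 179.6
129 299 325 x 606.0 w 61.6 z 177.0
130 299 326 x 604.8 w 64.0 z 174.4
131 298 326 x 606.1 w 66.5 z 171.9
132 298 326 x 606.1 w 66.6 z 169.3
133 298 326 x 606.1 w 66.7 z 166.7
134 298 326 x 606.2 w 66.8 z 164.1
135 298 326 x 606.2 w 66.9 z 161.5
136 299 326 x 605.0 w 64.7 z 158.9
137 298 326 x 606.3 w 67.2 z 156.2
138 299 326 x 605.1 w 64.9 z 153.6
139 299 326 x 605.1 w 65.0 z 151.0
140 299 326 x 605.2 w 65.1 z 148.3
141 299 326 x 605.2 w 65.2 z 145.7
142 299 326 x 605.2 w 65.3 z 143.0
143 299 326 x 605.3 w 65.4 z 140.3
144 299 326 x 605.3 w 65.5 z 137.6
145 299 326 x 605.3 w 65.6 z 134.9
146 299 326 x 605.4 w 65.7 z 132.2
147 300 326 x 604.2 w 63.4 z 129.5
148 300 326 x 604.2 w 63.5 z 126.8
149 300 326 x 604.3 w 63.6 z 124.1
150 301 325 x 604.3 w 58.8 z 121.4
151 301 324 x 605.6 w 56.4 z 118.7
152 303 323 x 604.4 w 49.2 z 115.9
153 305 321 x 604.4 w 39.4 z 113.3
154 309 316 x 605.7 w 17.3 z 110.7
r 304 166 20 13
166 307 320 x 603.6 w 32.7 z 76.5
167 306 321 x 603.6 w 37.8 z 73.6
168 305 322 x 603.7 w 42.9 z 70.6
169 305 322 x 603.7 w 43.0 z 67.7
170 305 323 x 602.5 w 45.6 z 64.8
171 305 323 x 602.5 w 45.7 z 61.8
172 304 323 x 603.8 w 48.3 z 58.9
173 304 323 x 603.8 w 48.4 z 55.9
174 304 323 x 603.9 w 48.4 z 53.0
175 305 322 x 603.9 w 43.4 z 50.0
176 306 321 x 603.9 w 38.4 z 47.1
177 308 319 x 604.0 w 28.2 z 44.2
178 310 317 x 604.0 w 18.0 z 41.3
t 15.6 pos [604.7  64.4 189.3] rot [-3.141 -0.     1.882] j6 -0.27 Mz [-0.01 -0.12  0.01] F [-1.4  0.1 -0.7] gap 19.3
cm [-0.14 -0.12  1.48] roll None
```

```bash
python3 -m creep '[[-0.8,[-0.12,-0.16,0],0],[-0.8,[-0.12,-0.16,0],0],[-0.8,[-0.12,-0.16,2],0],[-0.8,[-0.12,-0.16,4],0],[-0.8,[-0.12,-0.16,5.5],0],[-0.8,[-0.12,-0.16,6.5],0],[-0.8,[-0.12,-0.16,6.5],0],[-0.8,[-0.12,-0.16,6.5],0],[-0.8,[-0.12,-0.16,6.5],0]]' ; python3 -c "
from h import *; to([603.5,62.7,114.4])"
```

```text
clock: 16.5
eef_pos: [604.1, 61.8, 125.4]
eef_rot: [3.14, 0.0, 1.88]
wrist_force: [-0.1, -0.7, -1.6]
finger_gap: 19.5
finger_force: 25.0
t 16.5 pos [604.1  61.8 125.4] rot [3.14 0.   1.88] j6 -0.27 Mz [-0.07 -0.12  0.01] F [-0.1 -0.7 -1.6] gap 19.5
cm [ 0.1  -0.03  1.1 ] roll None
```

```bash
python3 -m creep '[[-0.8,[0.05,-0.02,0.3],0],[-0.8,[0.05,-0.02,0.5],0],[-0.8,[0.05,-0.02,0.6],0],[-0.8,[0.05,-0.02,0.7],0],[-0.8,[0.05,-0.02,0.7],0],[-0.8,[0.05,-0.02,0.7],0]]' ; python3 -c "
from h import *; to([603.5,62.7,114.4])"
```

```text
clock: 17.1
eef_pos: [603.3, 62.2, 117.5]
eef_rot: [3.142, 0.0, 1.88]
wrist_force: [0.5, 0.1, -2.0]
finger_gap: 19.3
finger_force: 25.0
t 17.1 pos [603.3  62.2 117.5] rot [3.142 0.    1.88 ] j6 -0.27 Mz [-0.05 -0.05 -0.05] F [ 0.5  0.1 -2. ] gap 19.3
cm [0.04 0.03 0.31] roll None
```

```bash
python3 -m creep '[[-0.8,[0,0,0.1],0],[-0.8,[0,0,0.15],0],[-0.8,[0,0,0.2],0],[-0.8,[0,0,0.2],0]]' ; python3 m.py; python3 -m creep '[[-0.8,[0,0,0.1],0],[-0.8,[0,0,0.15],0],[-0.8,[0,0,0.15],0],[-0.8,[0,0,0.15],0]]' ; python3 m.py
```

```text
clock: 17.5
eef_pos: [603.2, 62.2, 115.4]
eef_rot: [-3.141, -0.0, 1.88]
wrist_force: [0.1, 0.1, -1.2]
finger_gap: 19.9
finger_force: 25.0
t 17.5 yaw 1.88 j6 -0.267 M [-0.043 -0.083 -0.002] F [ 0.1  0.1 -1.2] eff6 0.0
clock: 17.9
eef_pos: [603.3, 62.2, 114.3]
eef_rot: [3.141, 0.0, 1.88]
wrist_force: [-2.7, -0.9, 5.3]
finger_gap: 19.3
finger_force: 25.0
t 17.9 yaw 1.88 j6 -0.267 M [-0.072  0.483  0.006] F [-2.7 -0.9  5.3] eff6 -0.001
```

Contact came at exactly the expected seated height (rim at about 50 mm). I'm releasing the cover and retreating.

```bash
python3 -m creep '[[-0.6,[0,0,0],0],[-0.4,[0,0,0],0],[-0.2,[0,0,0],0],[-0.2,[0,0,0],0],[-0.2,[0,0,-2],0],[-0.2,[0,0,-6],0],[-0.2,[0,0,-11],0],[-0.2,[-5,0,-14],0],[-0.2,[-10,0,-14],0],[-0.2,[-15,0,-14],0],[-0.2,[-15,0,-14],0],[-0.2,[-15,0,-14],0]]'; python3 - <<'E'
from h import *
to([603.5,62.7,114.4]); s=manip.camera("side");p=par("side"); t=manip.camera("top")
k=blobs(s,*BLUE)[0]; print(cv2.boundingRect(k)); x,y,w,h=cv2.boundingRect(k)
m=np.zeros(s.shape[:2],np.uint8); cv2.drawContours(m,[k],-1,1,-1)
for r in range(y,y+h,2):
    q=np.where(m[r])[0]; X=[]
    for u in(q[0],q[-1]):
        o,d=ray("side",(u,r),p); P=o+d*(62.7-o[1])/d[1]; X.append(P[0])
    print(r,q[0],q[-1],round(sum(X)/2,1),P[2].round(1))
for b in blobs(t,*BLUE)[:1]:
    e=cv2.minEnclosingCircle(b); print(e,cast("top",e[0],98))
a=cv2.resize(s[120:220,260:380],(480,400)); b=cv2.resize(t[160:260,330:430],(320,320)); b=np.vstack([b,np.zeros((80,320,3),np.uint8)])
cv2.imwrite("pics/end.png",np.hstack([a,b])[:,:,::-1])
E
```

```text
clock: 19.1
eef_pos: [649.0, -81.9, 253.2]
eef_rot: [-3.141, -0.0, 1.878]
wrist_force: [0.5, 0.9, -0.6]
finger_gap: 37.4
finger_force: 0.0
t 19.1 pos [649.  -81.9 253.2] rot [-3.141 -0.     1.878] j6 -0.49 Mz [-0.04 -0.12  0.08] F [ 0.5  0.9 -0.6] gap 37.4
cm [15.16  0.05 13.89] roll None
(301, 150, 27, 31)
150 312 315 603.1 121.7
152 311 317 601.9 116.2
154 306 323 600.8 110.4
156 302 325 603.3 104.8
158 301 327 602.1 99.1
160 301 327 602.2 93.4
162 301 327 602.2 87.7
164 301 326 603.5 82.0
166 301 326 603.6 76.3
168 302 326 602.4 70.5
170 302 326 602.5 64.6
172 302 326 602.5 58.7
174 302 327 601.3 52.8
176 302 326 602.7 46.9
178 303 325 602.7 40.9
180 307 320 604.1 35.1
((384.5, 201.0), 18.927593231201172) [602.73012416  62.70049406  98.        ]
```

View pics/end.png

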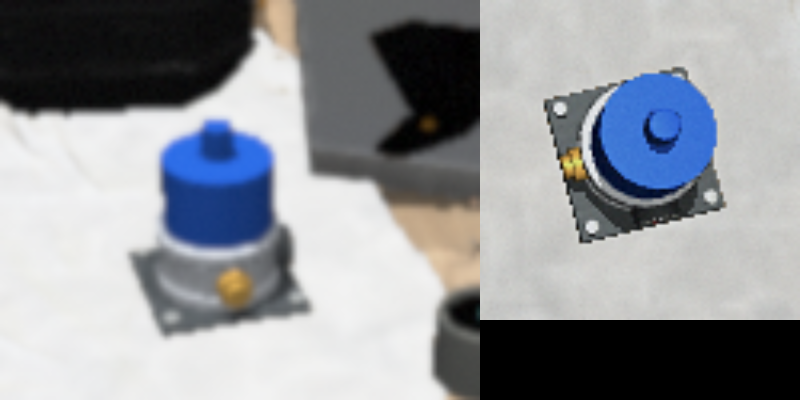

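The cover sits upright on the housing, concentric with it in both views (stud at about (217,140) in the side crop). The height difference between the bench grasp and contact is 49.9 mm, which means it is fully down on the flange.

```bash
python3 -m creep '[[-0.2,[0,0,0],0],[-0.2,[0,0,0],0],[-0.2,[0,0,0],0]]' | head -1; python3 -c "
from cell import manip; print(manip.sign_off())"
```

```text
clock: 19.5
the job is handed in; nothing more can be done
None
```

I nipped the red lock ring to about 0.5 N m, set the blue cover fully down over the knobs and released it, and handed the job in at 19.5 s; no verdict came back, and I did not re-check the inner knob's pointer or the bystanders at the end.

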